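Tip a machined plate over onto the inspection rest

ROBOT

A 6-joint arm with a two-finger parallel gripper is mounted at the origin on the work surface. World frame = base frame: x ahead of the robot, y to its left, z up, the work surface at z = 0. Lengths are in mm, angles in degrees, forces in N, time in s.
With the tool pointing down it reaches from about 350 to 850 mm from the base axis. Payload 8.1 kg.
Tool frame: the origin (TCP) lies midway between the tips of the shut fingers; the grasp point (between the pads) lies 19 mm behind it (r.grip_point_offset is the distance from the TCP to the grasp point, in mm); z points along the fingers, y is the line along which they close (so a half turn about z gives the same grasp; the last joint's range is limited). The gripper opens to 85 mm and grips with 20 to 120 N. Pads are 22 mm wide; open, the fingers measure 114 mm over their backs; the gripper's body (76 mm by 85 mm) begins 54 mm behind the grasp point. The pads swing forward as they close: fully open they stand 13 mm farther back than shut.
Start: joints at [-73.19, 7.471, 85.268, -0, 87.261, -4.893], TCP at [221.903, -557.462, 231.292] pointing down, gripper open.
Joint ranges: [-169.43, 169.43], [-51.17, 129.36], [1.28, 143.12], [-76.62, 256.62], [0, 156.53], [-152.29, 152.29]. Speed limits (degrees/s): [136.94, 136.94, 159.86, 180, 180, 180].

INTERFACE

Orientations are given as [roll, pitch, yaw] about the fixed x, y, z axes, in that order (R = Rz(yaw) Ry(pitch) Rx(roll)).
In Python, from bench import r gives the robot as it stands.
- The arm moves only by the shell command python3 -m inch 'ROWS' [FORCE]. ROWS is JSON, one flat list of numbers, 7 for each row, row after row: the shift along the world's x, y, z in m, then the turn, a rotation vector about the world's x, y, z in degrees, then the closure in counts, from 0 (fully open) to 255 (shut). A call has 1 to 10 rows; each row shifts and turns the commanded pose from where the row before left it; what a row does not reach is not made up. A row lasts 1/10 s, in which the tool goes at most 50 mm and 8.59 degrees, less where a joint would pass 70% of its speed; a pose out of reach is approached as far as the arm can. A call with a gripper value outside its range is refused whole. The fingers move at their own pace and stop on an object; FORCE is the grip in N (left out, the last holds). Time passes only in rows, so rows that do not move let the fingers close. It gives the time, the measured TCP pose, the force and the opening at its end, in the units of the state.
- r.sense(): the state, without advancing time (a new reading comes with each control period).
- r.snapshot(name): name is "scene" or "top" or "wrist"; returns (picture, depth): 420x560x3 uint8, red, green, blue; 420x560 float32, mm along the optical axis (not along the pixel's ray), 0 where there is no reading.
- r.get_calibration(name): a dict with "fovy" (degrees; the focal length in pixels is half the picture's height over the tangent of half this angle, whatever the lens; pixels are square), "cx", "cy" (the principal point, pixels), "position" and "rotation" of the camera in the world; the wrist camera has in their place "tool_from_camera" (4x4, takes a point from camera to tool coordinates, whose origin is the TCP and whose axes are the flange's). Camera axes: x right, y up, looking along -z (the intrinsics and any distortion apply to the point x, -y, -z); pixel columns grow to the right and rows downward; lengths in mm; the calibration is good to about 2 mm. The wrist camera is an equidistant fisheye: a pixel r from the principal point sees the ray r / f radians off the axis. A picture is of the moment at which its call begins: read the wrist's pose just before it. get_calibration takes no time and is no camera call.
- r.hand_in(): hands the job in, once; it reports no verdict.
The state is a dict: "time": time; "joint_pos": joint angles; "qd": joint speeds; "joint_efforts": joint torques, N m; "tool_pos": TCP position; "tcp_rot": TCP orientation; "ft_force": force on the tool from outside, world axes, zero at the start; "wrist_torque": the same for the moment, N m; "finger_gap": finger opening in mm.
Only numpy, scipy, OpenCV 4.12 (cv2) and the standard library are available. Lean on these libraries where they do the work, as an engineer would, in place of code of your own. Each camera call takes 0.05 s, during which the arm holds its last target. There are 200 camera calls.

TASK

The aluminium plate lies plain side up on the bed of the grey tip-over rest, one end sticking out over the bed's right-hand edge. Tip it right over, so that it ends up lying squarely against the sloping black back rest, lower edge in the groove and about in the middle of the rest's width, with its bored face showing, ready for inspection. Leave the plate alone there, and do not move the other things on the bench.

Things in the scene. Friction and masses are not known exactly. Their poses are not given: they have to be found in the camera images.
- rest: tip-over rest: grey metal stand 130 mm wide (its y), fixed to the bench. Origin: on the bench, on its middle line; x points to the robot's left (world +y, turned up to 26 degrees either way), z up. Its base covers x = -50 to 120 mm; at x below -50 mm (its right side, seen from the robot) is only bare bench, so the space under the plate's overhang is open.
- rest_bed (a point): middle of the right-hand edge of the rest's flat bed: rest frame x = -50, y = 0, z = 60 mm. The bed is level, 60 mm above the bench, from x = -50 to 10 mm; then comes a cross groove, 8 mm deep and open upward, from x = 10 to 26 mm.
- rest_groove (a point): middle of the groove's far foot: rest frame x = 26, y = 0, z = 52 mm. From here the black rubber back rest rises towards the rest's +x at 40 degrees above level, 120 mm long up the slope (top at about x = 118, z = 129 mm).
- plate: flat aluminium plate, 130 (x) x 100 (y) x 8 mm (z), 0.2 to 0.35 kg, loose. Origin: centre of its bored face (blind bores 4 mm deep: one 26 mm, four 12 mm), which is down at the start; the other face is plain. Starts level on the bed, z up, x along the rest's x within 6 degrees, within 12 mm of the middle line. Turned over on the back rest its z axis is 140 degrees from up.
- plate_end (a point): middle of the plate's overhanging end on its underside (plate frame x = -65, y = 0, z = 0), 60 mm above the bench, at the start 46 to 58 mm outside the bed's right-hand edge. Lifted here, the plate slides to the foot of the back rest, turns about its far end, stands in the groove when upright and, pushed past upright, falls onto the back rest.
- ring_gauge: plain steel ring gauge, 52 mm across, 22 mm high, bore 30 mm, lying on the robot's side of the rest (rest +y), about 113 mm from the rest's middle line; loose, leave alone. Origin: centre of its underside
- gauge_block: small upright steel gauge block 30 x 12 mm, 35 mm high, standing beyond the rest (rest -y), about 118 mm from the rest's middle line; loose, leave alone. Origin: centre of its underside
- bottle: white plastic bottle with red cap, 64 mm across, 170 mm high, upright, on the left of the bench; loose, leave alone. Origin: centre of its underside
- carton: white carton 70 x 150 mm, 40 mm high, on the right of the bench; loose, leave alone. Origin: centre of its underside
- cup: open steel cup, 68 mm across, 85 mm high, on the left of the bench; loose, leave alone. Origin: centre of its underside
- ball_stand: steel reference ball on a round foot, 64 mm across the foot, 85 mm high, on the left of the bench; loose, leave alone. Origin: centre of its underside
- jar: low white plastic jar, 60 mm across, 50 mm high, on the right of the bench; loose, leave alone. Origin: centre of its underside
Not all that is in view belongs to the job. Leave any brown, green or red look-alike of the rest alone.

How it is judged (in metres and radians):
At the end, for the whole second after the job is handed in: Plate at rest and released on the back rest, bored face up: z axis 132 to 148 degrees from up, origin at x = 55 to 90 mm and within 30 mm of the middle line in the rest frame, lower edge parallel to the groove within about 10 degrees, supported by the rest (angle between plate's own z axis and vertical between 2.3 and 2.58 rad and x of plate in the frame of rest between 0.055 and 0.09 m and y of plate in the frame of rest between -0.03 and 0.03 m and contact force between plate and rest above 0.5 N and linear speed of plate below 0.02 m/s and angular speed of plate below 0.1 rad/s and angle between the x axis of plate and the y axis of rest, either way round above 1.4 rad); the robot touches nothing.
It fails at once if one of the other loose things on the bench is shifted or knocked over (moved more than 15 mm) (distance of any of ring_gauge, gauge_block, bottle, carton, cup, ball_stand, jar from where it was at the start of the episode above 0.015 m).
It also fails if it takes over 35 s, if anything falls off the work surface, if the arm or the gripper's body presses on something with over 40 N, if the wrist force passes 120 N, or if a joint passes its speed limit or range.

## Working session

There is one attempt and no reset: what is moved stays moved. The work goes in short steps, Python scripts to look and compute and a shell command to move; the robot and the scene stay as the last step left them, time stands still between calls to the robot, and variables do not carry over. Pictures are saved under pics/ and viewed, on a budget of 10 in all, crops included, one or two more only if the job needs it, and the job is handed in when it is done.

```bash
ls; mkdir -p pics; cat > h.py <<'E'
import numpy as np, cv2
from bench import r
def save(n,name):
    im,d=r.snapshot(n); cv2.imwrite('pics/'+name+'.png',im[:,:,::-1]); np.savez('pics/'+name+'.npz',im=im,d=d); return im,d
def cam(n):
    c=r.get_calibration(n); f=210/np.tan(np.radians(c['fovy'])/2); return c,f
def pts(n,d):
    "world points of every pixel from depth"
    c,f=cam(n); v,u=np.mgrid[0:420,0:560]
    P=np.stack([(u-c['cx'])/f*d,-(v-c['cy'])/f*d,-d],-1)
    return P@np.array(c['rotation']).T+np.array(c['position'])
E
python3 - <<'E'
from h import *
print(r.sense()); 
for n in('top','scene'):
    save(n,n+'0'); print(r.get_calibration(n))
a=cv2.imread('pics/top0.png');b=cv2.imread('pics/scene0.png')
E
```

```text
pics
{'time': 0.0, 'joint_pos': array([-7.31896819e+01,  7.51477168e+00,  8.53293314e+01,  1.09532401e-03,
        8.72614551e+01, -4.89368291e+00]), 'qd': array([ 0.05574768,  0.00404914,  0.11011942,  0.04951527, -0.04879553,
       -0.05357891]), 'joint_efforts': array([ 5.98380357e-04, -5.69389808e+01, -5.00555634e+01, -2.62150215e-04,
        1.48413889e-02, -1.44993624e-05]), 'tool_pos': array([ 221.74923671, -556.9295367 ,  230.24743892]), 'tcp_rot': array([-1.79894920e+02, -1.00948427e-02,  2.17039384e+01]), 'ft_force': array([ 0.37150722, -0.10833089,  0.4233092 ]), 'wrist_torque': array([-0.02341287,  0.0183408 , -0.02984639]), 'finger_gap': 85.47286841883187}
{'fovy': 55.64728967994374, 'cx': 280.78701388772737, 'cy': 208.5833221910207, 'position': array([ 354.64200739,  -10.32621961, 1064.35891129]), 'rotation': array([  8.94486953,   0.76423632, -89.55847512])}
{'fovy': 48.40785264038349, 'cx': 271.7797785764932, 'cy': 205.88451883950182, 'position': array([1425.7604914 ,  364.71454549,  768.32534754]), 'rotation': array([ 55.56443676,  -0.35680581, 111.4823137 ])}
```

View pics/top0.png

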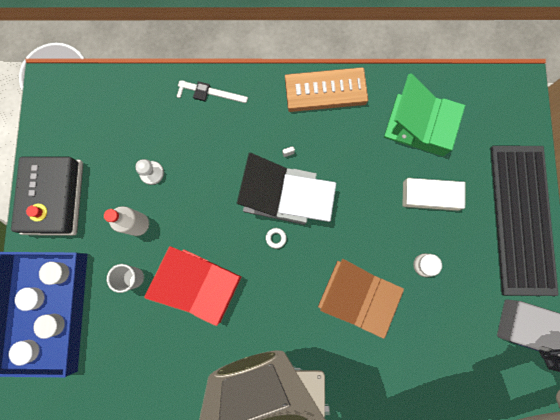

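View pics/scene0.png

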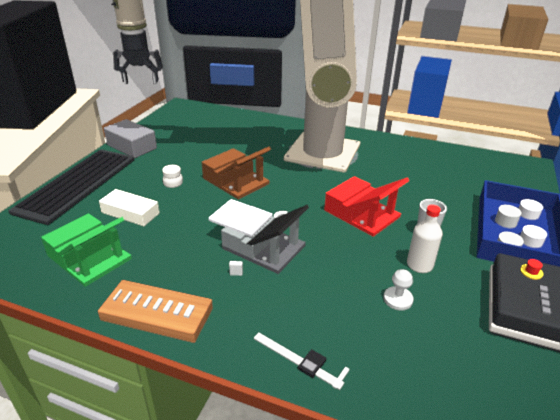

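The top view shows the grey rest with a black back at about (277,188) and the white plate on its right at (307,196). The look-alikes are brown (361,298), green (425,115) and red (193,286). The carton (434,194) and the jar (428,265) are also pale. The scene view agrees, with the grey rest at (262,232). I choose the grey one, then measure it and check a crop.

```bash
sed -i "s/np.array(c\['rotation'\])/Rotation.from_euler('xyz',c['rotation'],degrees=True).as_matrix()/; 1a from scipy.spatial.transform import Rotation" h.py
cat > m.py <<'E'
from h import *
z=np.load('pics/top0.npz'); im,d=z['im'].astype(int),z['d']; P=pts('top',d)
box=np.zeros((420,560),bool); box[140:235,225:350]=1
Z=P[...,2]
print('bench z',np.median(Z[100:140,270:285]))
m=box&(im.min(-1)>195)&(Z>50)
m=cv2.morphologyEx(m.astype(np.uint8),cv2.MORPH_OPEN,np.ones((5,5)))
n,l,s,c=cv2.connectedComponentsWithStats(m); k=1+np.argmax(s[1:,4]); pm=l==k
print('plate px',s[k],'z',np.percentile(Z[pm],[5,50,95]))
def onplane(pix,h):
    c,f=cam('top'); R=Rotation.from_euler('xyz',c['rotation'],degrees=True).as_matrix()
    pix=np.atleast_2d(pix); q=np.stack([(pix[:,0]-c['cx'])/f,-(pix[:,1]-c['cy'])/f,-np.ones(len(pix))],-1)@R.T
    p=np.array(c['position']); return p+q*((h-p[2])/q[:,2])[:,None]
def rect(mask,h):
    q=onplane(np.argwhere(mask)[:,::-1],h)[:,:2].astype(np.float32); return cv2.minAreaRect(q)
print('plate rect',rect(pm,68)); print(cv2.boxPoints(rect(pm,68)))
bm=box&(im.max(-1)<45)&(Z>50)
bm=cv2.morphologyEx(bm.astype(np.uint8),cv2.MORPH_OPEN,np.ones((3,3)))>0
q=P[bm]; A=np.c_[q[:,:2],np.ones(len(q))]; co=np.linalg.lstsq(A,q[:,2],rcond=None)[0]
print('black n',bm.sum(),'slope',np.degrees(np.arctan(np.hypot(*co[:2]))),'dir',np.degrees(np.arctan2(co[1],co[0])),'zrange',np.percentile(q[:,2],[1,99]))
a=np.arctan2(co[1],co[0]); ex=np.array([np.cos(a),np.sin(a)]); ey=np.array([-ex[1],ex[0]])
u=q[:,:2]@ex; v=q[:,:2]@ey
print('black rect',cv2.minAreaRect(q[:,:2].astype(np.float32)))
print('u',np.percentile(u,[.5,99.5]),'v',np.percentile(v,[1,50,99]))
cr=cv2.imread('pics/top0.png')[140:250,225:350]
cv2.imwrite('pics/crop0.png',cv2.resize(cr,None,fx=5,fy=5,interpolation=cv2.INTER_CUBIC))
# small things
for n,(x0,x1,y0,y1) in dict(ring=(262,292,225,252),block=(280,298,143,162)).items():
    b=np.zeros((420,560),bool); b[y0:y1,x0:x1]=1; mm=b&(im.min(-1)>110)
    print(n,np.median(P[mm],0),mm.sum())
E
python3 m.py
```

```text
bench z -1.199887033429718
plate px [ 279  174   56   47 2026] z [63.76102924 67.20614805 70.24995956]
plate rect ((543.0237426757812, -61.56318664550781), (129.8594207763672, 104.10344696044922), 80.72179412841797)
[[ 481.1845   -117.25121 ]
 [ 583.92596  -134.03564 ]
 [ 604.863      -5.87516 ]
 [ 502.12152    10.909271]]Traceback (most recent call last):
  File "m.py", line 20, in <module>
    print('black n',bm.sum(),'slope',np.degrees(np.arctan(np.hypot(*co[:2]))),'dir',np.degrees(np.arctan2(co[1],co[0])),'zrange',np.percentile(q[:,2],[1,99]))
                                                                                                                                 ~~~~~~~~~~~~~^^^^^^^^^^^^^^^
    return _quantile_unchecked(
        a, q, axis, out, overwrite_input, method, keepdims, weights)
    return _ureduce(a,
                    func=_quantile_ureduce_func,
    ...<5 lines>...
                    overwrite_input=overwrite_input,
                    method=method)
    r = func(a, **kwargs)
    result = _quantile(arr,
                       quantiles=q,
    ...<2 lines>...
                       out=out,
                       weights=wgt)
    slices_having_nans = np.isnan(arr[-1, ...])
                                  ~~~^^^^^^^^^
IndexError: index -1 is out of bounds for axis 0 with size 0
```

```bash
sed -i 's/^bm=box.*/dk=box\&(im.max(-1)<70)\&(im[...,1]-im[...,0]<12); print("dark",dk.sum(),np.percentile(Z[dk],[5,50,95]),im[185,262],Z[185,262],d[185,262]); bm=dk\&(Z>50)/' m.py; python3 m.py
```

```text
bench z -1.199887033429718
plate px [ 279  174   56   47 2026] z [63.76102924 67.20614805 70.24995956]
plate rect ((543.0237426757812, -61.56318664550781), (129.8594207763672, 104.10344696044922), 80.72179412841797)
[[ 481.1845   -117.25121 ]
 [ 583.92596  -134.03564 ]
 [ 604.863      -5.87516 ]
 [ 502.12152    10.909271]]
dark 2047 [ 56.53920772  93.54903524 126.21508042] [56 55 55] 94.02582194838419 992.2558
black n 2032 slope 29.860820495394258 dir 119.85297079713114 zrange [ 53.05078381 129.1981293 ]
black rect ((495.9154052734375, 49.023799896240234), (284.5218200683594, 113.88455200195312), 0.9730775356292725)
u [-307.89403237 -169.61971774] v [-584.58862604 -517.44325546 -446.93031395]
ring [440.80224261  19.07503797  20.48921414] 267
block [675.6134775  -13.46548627  30.78835555] 91
```

View pics/crop0.png

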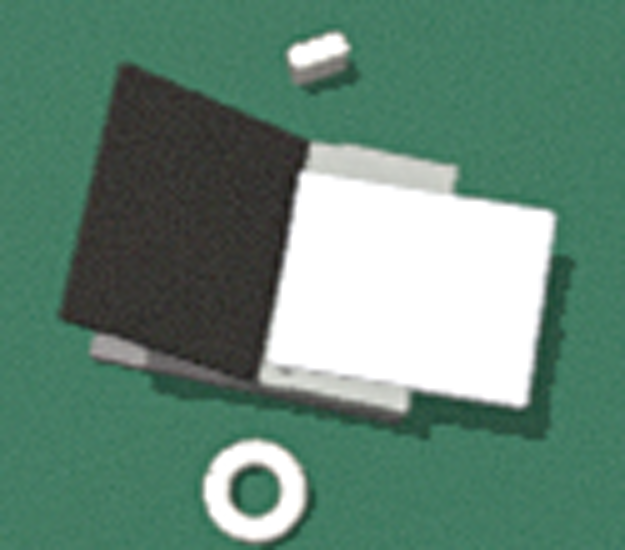

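The crop shows the black back rest, with top corners at crop (125,63) and (62,320). The bed's right edge runs from (457,168) to about (410,392). The white plate overhangs to the right, up to (555,212)/(527,408), with the ring below and the block above. The choice is confirmed; next I get the rest pose from its corners.

```bash
cat > m2.py <<'E'
import io,contextlib
with contextlib.redirect_stdout(io.StringIO()):
    from m import *
o=lambda x,y,h: onplane([[225+(x-2)/5,140+(y-2)/5]],h)[0]
T1,T2=o(125,63,129),o(62,320,129); B1,B2=o(457,168,60),o(410,392,60); F1,F2=o(308,142,56),o(262,382,56)
for a,b in((T1,T2),(F1,F2),(B1,B2)):
    e=a-b; print((a+b)/2,np.linalg.norm(e),'yaw x', np.degrees(np.arctan2(e[1],e[0]))+90)
print('foot-top', (T1+T2)/2-(B1+B2)/2, np.degrees(np.arctan2(*((T1+T2)/2-(B1+B2)/2)[[1,0]])))
E
python3 m2.py
```

```text
[576.83699365  94.15707589 129.        ] 130.1548892459205 yaw x 77.75911149863994
[557.21978773   2.47438481  56.        ] 128.48548467403737 yaw x 79.76554326804381
[547.30687893 -73.85943473  60.        ] 119.66183269080696 yaw x 78.1411542288281
foot-top [ 29.53011471 168.01651062  69.        ] 80.03166363758717
```

```bash
cat > p.py <<'E'
import numpy as np
from scipy.spatial.transform import Rotation as Ro
from bench import r
ex=np.array([.191,.982]); O=np.array([554,-23.])
def tgt(th,yaw):
    "tool orientation: pointing along plate x for plate tilted th (deg), yaw of plate x"
    c,s=np.cos(np.radians(yaw)),np.sin(np.radians(yaw)); h=np.array([c,s,0]); t=np.radians(th)
    z=np.cos(t)*h-np.sin(t)*np.array([0,0,1]); x=np.array([s,-c,0]); return Ro.from_matrix(np.c_[x,np.cross(z,x),z])
def delta(th,yaw,pos,n):
    s=r.sense(); R0=Ro.from_euler('xyz',s['tcp_rot'],degrees=True)
    v=(tgt(th,yaw)*R0.inv()).as_rotvec(degrees=True)
    print('t',s['time'],'tcp',s['tool_pos'].round(1),s['tcp_rot'].round(1),'q',s['joint_pos'].round(0),'gap',round(s['finger_gap'],1),'F',s['ft_force'].round(1))
    dp=np.array(pos)-s['tool_pos']; print('per row m',(dp/n/1000).round(4),'deg',(v/n).round(2),'total',dp.round(1),v.round(1))
E
python3 - <<'E'
from p import *
delta(30,80.7,(526,-165,150),12)
from h import *
z=np.load('pics/top0.npz'); im=z['im'].astype(int); P=pts('top',z['d'])
for n,(x0,x1,y0,y1,zz) in dict(carton=(395,475,170,220,30),jar=(410,445,250,282,40)).items():
    q=P[y0:y1,x0:x1].reshape(-1,3); q=q[q[:,2]>zz]; print(n,np.percentile(q,[2,98],axis=0).round())
E
```

```text
t 0.1 tcp [ 221.8 -557.   230.4] [-179.9   -0.    21.7] q [-73.   8.  85.  -0.  87.  -5.] gap 85.1 F [ 0.1 -0.4  0. ]
per row m [ 0.0254  0.0327 -0.0067] deg [ 5.02  0.55 -2.34] total [304.2 392.  -80.4] [ 60.2   6.6 -28.1]
carton [[ 523. -468.   34.]
 [ 595. -324.   43.]]
jar [[ 351. -395.   43.]
 [ 398. -346.   53.]]
```

```bash
python3 -m inch '[0.025,0.033,-0.004,5,0.55,-2.35,135, 0.025,0.033,-0.004,5,0.55,-2.35,135, 0.025,0.033,-0.004,5,0.55,-2.35,135, 0.025,0.033,-0.004,5,0.55,-2.35,135, 0.025,0.033,-0.004,5,0.55,-2.35,135, 0.025,0.033,-0.004,5,0.55,-2.35,135, 0.025,0.033,-0.004,5,0.55,-2.35,135, 0.025,0.033,-0.004,5,0.55,-2.35,135, 0.025,0.033,-0.004,5,0.55,-2.35,135, 0.025,0.033,-0.004,5,0.55,-2.35,135]' 60
python3 -c "
from p import *
delta(30,80.7,(526,-165,150),2)"
```

```text
time: 1.1
tool_pos: [472.8, -226.2, 191.0]
tcp_rot: [-129.9, -2.1, -4.5]
ft_force: [0.1, 0.0, -0.2]
finger_gap: 40.3
t 1.1 tcp [ 472.8 -226.2  191. ] [-129.9   -2.1   -4.5] q [-53.  26.  82.  34. 110.  41.] gap 40.3 F [ 0.1  0.  -0.2]
per row m [ 0.0266  0.0306 -0.0205] deg [ 5.05  0.45 -2.28] total [ 53.2  61.2 -41. ] [10.1  0.9 -4.6]
```

```bash
python3 -m inch '[0.025,0.028,-0.02,5,0.5,-2.3,135, 0.025,0.028,-0.02,5,0.5,-2.3,135, 0,0,0,0,0,0,135]'
python3 - <<'E'
from p import *
delta(30,80.7,(526,-170,67),4)
from h import *
save('wrist','w1'); c=r.get_calibration('wrist'); print(c)
im=cv2.imread('pics/w1.png')
s=r.sense(); T=np.eye(4); T[:3,:3]=Rotation.from_euler('xyz',s['tcp_rot'],degrees=True).as_matrix(); T[:3,3]=s['tool_pos']
C=np.linalg.inv(T@np.array(c['tool_from_camera'])); f=210/np.tan(np.radians(c['fovy'])/2)
for X in ([481.2,-117.3,68],[583.9,-134,68],[604.9,-5.9,68],[502.1,10.9,68]):
    q=C[:3,:3]@X+C[:3,3]; v=np.array([q[0],-q[1],-q[2]]); a=np.arccos(v[2]/np.linalg.norm(v)); u=v[:2]/np.hypot(*v[:2])*a*f+[c['cx'],c['cy']]
    print(u); cv2.circle(im,tuple(int(i) for i in u),4,(0,0,255),1)
cv2.imwrite('pics/w1a.png',im)
E
```

```text
time: 1.4
tool_pos: [520.8, -166.3, 145.7]
tcp_rot: [-119.7, 0.6, -9.2]
ft_force: [-1.0, -0.2, -0.7]
finger_gap: 39.9
t 1.4 tcp [ 520.8 -166.3  145.7] [-119.7    0.6   -9.2] q [-50.  33.  83.  43. 107.  46.] gap 39.9 F [-1.  -0.2 -0.7]
per row m [ 0.0013 -0.0009 -0.0197] deg [-0.09 -0.13 -0.03] total [  5.2  -3.7 -78.7] [-0.3 -0.5 -0.1]
{'fovy': 65.70646984690485, 'cx': 273.9486742305285, 'cy': 207.46015989755165, 'tool_from_camera': array([[-7.43530956e-04,  9.56308263e-01,  2.92359287e-01,
         7.38171854e+01],
       [ 9.99999653e-01,  8.20997512e-04, -1.42277015e-04,
         1.06883426e-01],
       [-3.76086932e-04,  2.92359079e-01, -9.56308542e-01,
        -1.43178337e+02],
       [ 0.00000000e+00,  0.00000000e+00,  0.00000000e+00,
         1.00000000e+00]])}
[334.39391818 272.05294771]
[341.79355467 136.03497232]
[255.85506889 126.64500498]
[257.57094264 223.23117088]
```

View pics/w1a.png

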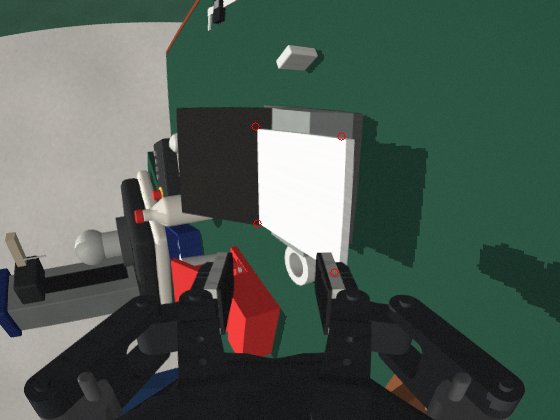

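The wrist view shows the plate, with the near-end corner seen at (346,138) against my projection at (342,136), so it agrees to a few mm. The gripper fingers at (218,290) and (333,290) straddle the plate's plane. I'll go down outside the overhang and then slide the lower finger under it.

```bash
python3 -m inch '[0.001,-0.002,-0.02,0,0,0,135, 0.001,-0.002,-0.02,0,0,0,135, 0.001,-0.002,-0.02,0,0,0,135, 0.001,-0.002,-0.019,0,0,0,135, 0.002,0.014,0,0,0,0,135, 0.002,0.014,0,0,0,0,135, 0.003,0.014,0,0,0,0,135, 0.003,0.014,0,0,0,0,135, 0.002,0.01,0,0,0,0,135, 0,0,0,0,0,0,135]'
python3 -c "
from p import *
delta(30,80.7,(536.4,-102,67),1)"
```

```text
time: 2.45
tool_pos: [538.0, -111.7, 72.8]
tcp_rot: [-120.3, -0.0, -9.1]
ft_force: [-0.3, -0.2, 0.3]
finger_gap: 39.5
t 2.45 tcp [ 538.  -111.7   72.8] [-120.3   -0.    -9.1] q [-45.  36.  88.  45.  98.  43.] gap 39.5 F [-0.3 -0.2  0.3]
per row m [-0.0016  0.0097 -0.0058] deg [ 0.31 -0.02 -0.18] total [-1.6  9.7 -5.8] [ 0.3 -0.  -0.2]
```

```bash
python3 -m inch '[0,0.005,-0.003,0,0,0,135, -0.001,0.005,-0.002,0,0,0,135, 0,0,0,0,0,0,135, 0,0.002,0.009,0,0,0,135, 0,0.002,0.009,0,0,0,135, 0.001,0.002,0.009,0,0,0,135, 0,0.002,0.009,0,0,0,135, 0.001,0.002,0.009,0,0,0,135, 0,0,0,0,0,0,135]' 60
python3 - <<'E'
from p import *
delta(30,80.7,(536.4,-102,67),1)
from h import *
save('scene','s2')
a=cv2.imread('pics/s2.png')[140:290,170:340]; cv2.imwrite('pics/s2c.png',cv2.resize(a,None,fx=4,fy=4,interpolation=cv2.INTER_CUBIC))
E
```

```text
time: 3.35
tool_pos: [539.6, -93.8, 114.0]
tcp_rot: [-120.4, -0.1, -9.2]
ft_force: [0.2, -1.0, -0.1]
finger_gap: 40.0
t 3.35 tcp [539.6 -93.8 114. ] [-1.204e+02 -1.000e-01 -9.200e+00] q [-44.  31.  90.  46.  99.  45.] gap 40.0 F [ 0.2 -1.  -0.1]
per row m [-0.0032 -0.0082 -0.047 ] deg [ 0.4   0.08 -0.08] total [ -3.2  -8.2 -47. ] [ 0.4  0.1 -0.1]
```

View pics/s2c.png

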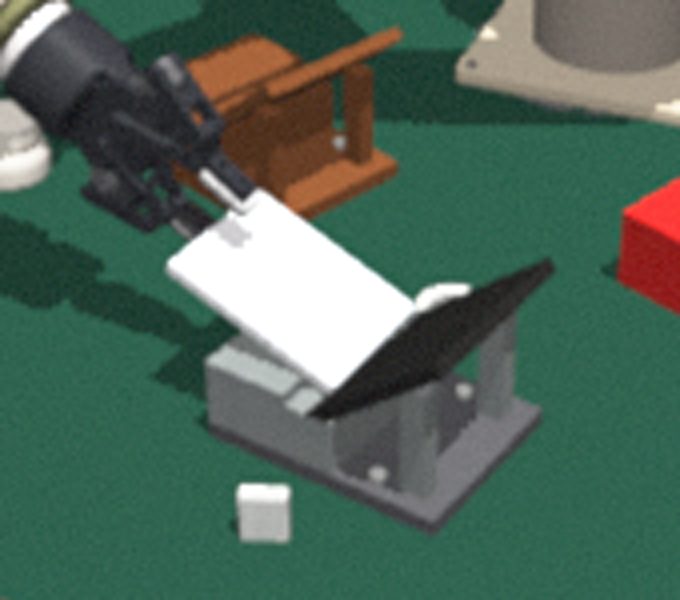

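The plate's end at crop (235,225) has been lifted by the lower finger, and its far end sits at the foot of the back rest at (335,385). Now I close the gripper.

```bash
python3 -m inch '[0,0,0,0,0,0,255, 0,0,0,0,0,0,255, 0,0,0,0,0,0,255, 0,0,0,0,0,0,255, 0,0,0,0,0,0,255, 0,0,0,0,0,0,255, 0,0,0,0,0,0,255]' 60
python3 - <<'E'
from p import *
delta(30,80.7,(536.4,-102,67),1)
from h import *
save('scene','s3')
a=cv2.imread('pics/s3.png')[140:290,170:340]; cv2.imwrite('pics/s3c.png',cv2.resize(a,None,fx=4,fy=4,interpolation=cv2.INTER_CUBIC))
E
```

```text
time: 4.1
tool_pos: [538.9, -93.4, 112.3]
tcp_rot: [-120.3, -0.0, -9.2]
ft_force: [-1.1, -1.2, 1.1]
finger_gap: 6.2
t 4.1 tcp [538.9 -93.4 112.3] [-120.3   -0.    -9.2] q [-44.  31.  90.  46.  99.  45.] gap 6.2 F [-1.1 -1.2  1.1]
per row m [-0.0025 -0.0086 -0.0453] deg [ 0.29 -0.04 -0.07] total [ -2.5  -8.6 -45.3] [ 0.3 -0.  -0.1]
```

View pics/s3c.png

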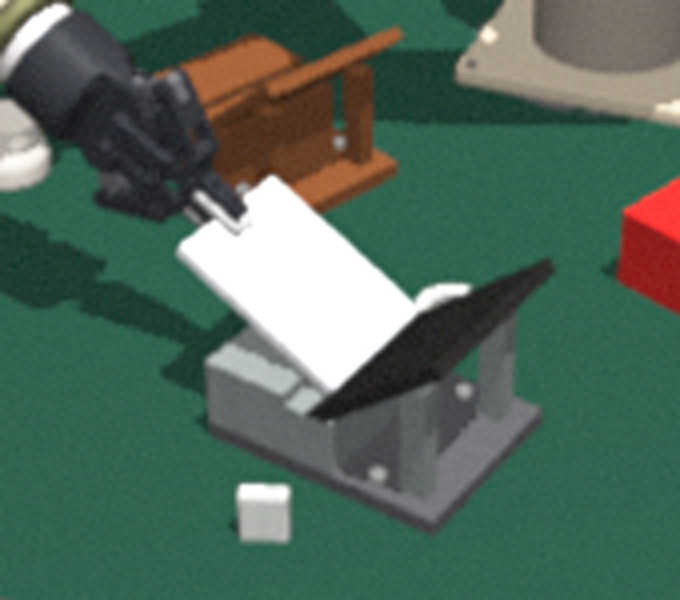

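```bash
python3 -m inch '[0.0008,0.0036,0.008,-3.93,0.76,0,255, 0.0008,0.0036,0.0075,-3.93,0.76,0,255, 0.0008,0.004,0.007,-3.93,0.76,0,255, 0.0008,0.0045,0.0063,-3.93,0.76,0,255, 0.0008,0.005,0.0058,-3.93,0.76,0,255, 0.0013,0.006,0.005,-3.93,0.76,0,255, 0.0013,0.0065,0.0045,-3.93,0.76,0,255, 0.0013,0.0067,0.004,-3.93,0.76,0,255, 0.0013,0.007,0.0033,-3.93,0.76,0,255, 0.0013,0.0073,0.0028,-3.93,0.76,0,255]' 60
python3 - <<'E'
from p import *
delta(70,79,(0,0,0),1)
s=r.sense()['tool_pos']; d=s[:2]-O; print('rest',d@ex,d@[-ex[1],ex[0]],s[2])
E
```

```text
time: 5.15
tool_pos: [549.3, -39.1, 166.5]
tcp_rot: [-160.5, 1.1, -9.7]
ft_force: [0.6, 0.7, -2.9]
finger_gap: 6.2
t 5.15 tcp [549.3 -39.1 166.5] [-160.5    1.1   -9.7] q [-22.   4.  98.  19.  84.  75.] gap 6.2 F [ 0.6  0.7 -2.9]
per row m [-0.5493  0.0391 -0.1665] deg [ 0.3  -1.15 -1.35] total [-549.3   39.1 -166.5] [ 0.3 -1.1 -1.3]
rest -16.72631505120329 1.5181177074706422 166.46042815480533
```

```bash
python3 -m inch '[0.0015,0.0075,0.0025,-3.93,0.7,-0.1,255, 0.0015,0.0076,0.002,-3.93,0.7,-0.1,255, 0.0015,0.0077,0.0014,-3.93,0.7,-0.1,255, 0.0015,0.0077,0.0008,-3.93,0.7,-0.1,255, 0.0015,0.0077,0.0003,-3.93,0.7,-0.1,255, 0.0015,0.0077,-0.0003,-3.93,0.7,-0.1,255, 0.0015,0.0077,-0.0008,-3.93,0.7,-0.1,255, 0.0015,0.0077,-0.0014,-3.93,0.7,-0.1,255, 0.0015,0.0076,-0.002,-3.93,0.7,-0.1,255, 0.0015,0.0075,-0.0025,-3.93,0.7,-0.1,255]' 60
python3 - <<'E'
from p import *
delta(110,79,(0,0,0),1)
s=r.sense()['tool_pos']; d=s[:2]-O; print('rest',d@ex,d@[-ex[1],ex[0]],s[2])
from h import *
save('scene','s4')
a=cv2.imread('pics/s4.png')[90:290,170:380]; cv2.imwrite('pics/s4c.png',cv2.resize(a,None,fx=3,fy=3,interpolation=cv2.INTER_CUBIC))
E
```

```text
time: 6.15
tool_pos: [564.3, 37.8, 166.2]
tcp_rot: [159.6, 0.8, -11.4]
ft_force: [-0.2, 0.4, -2.3]
finger_gap: 6.4
t 6.15 tcp [564.3  37.8 166.2] [159.6   0.8 -11.4] q [ 10.  13.  88. -19.  87. 114.] gap 6.4 F [-0.2  0.4 -2.3]
per row m [-0.5643 -0.0378 -0.1662] deg [ 0.23 -0.84  0.35] total [-564.3  -37.8 -166.2] [ 0.2 -0.8  0.3]
rest 61.65384099474592 1.464954232736158 166.15792137785147
```

View pics/s4c.png

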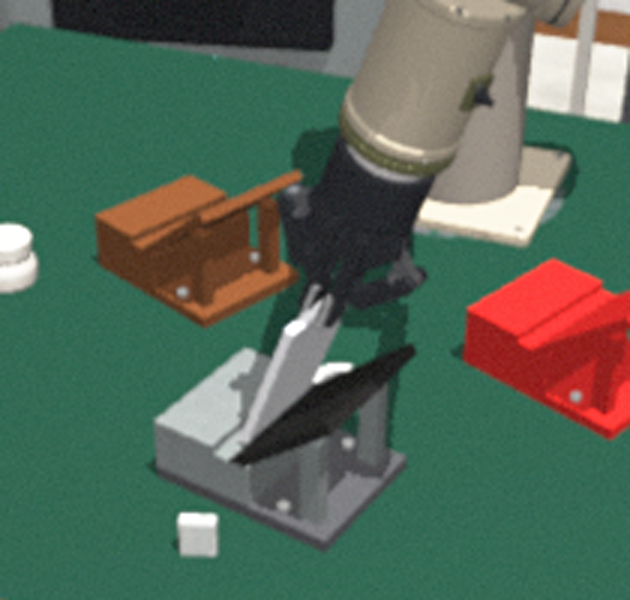

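The plate is now 20° past upright, with its foot over the groove at (240,455) and the gripper clear. I continue to 130° and lower it slightly.

```bash
python3 -m inch '[0.0014,0.0072,-0.0035,-3.93,0.7,0,255, 0.0014,0.007,-0.004,-3.93,0.7,0,255, 0.0013,0.0067,-0.0045,-3.93,0.7,0,255, 0.0013,0.0064,-0.005,-3.93,0.7,0,255, 0.0013,0.006,-0.0055,-3.93,0.7,0,255, 0,0,0,0,0,0,255]' 60
python3 - <<'E'
from p import *
delta(130,79,(0,0,0),1)
s=r.sense()['tool_pos']; d=s[:2]-O; print('rest',d@ex,d@[-ex[1],ex[0]],s[2])
E
```

```text
time: 6.8
tool_pos: [569.8, 71.3, 141.0]
tcp_rot: [139.6, 0.6, -11.4]
ft_force: [0.2, -2.9, -0.5]
finger_gap: 6.5
t 6.8 tcp [569.8  71.3 141. ] [139.6   0.6 -11.4] q [ 22.  29.  79. -33.  97. 126.] gap 6.5 F [ 0.2 -2.9 -0.5]
per row m [-0.5698 -0.0713 -0.141 ] deg [ 0.32 -0.65  0.42] total [-569.8  -71.3 -141. ] [ 0.3 -0.7  0.4]
rest 95.65818485614659 2.5324675949915516 141.0383614234937
```

```bash
python3 -m inch '[0,0,0,0,0,0,225, 0,0,0,0,0,0,205, 0,0,0,0,0,0,190, 0,0,0,0,0,0,190, 0.001,0.0044,0.0054,0,0,0,190, 0.001,0.0044,0.0054,0,0,0,190, 0.0012,0.0063,0.0077,0,0,0,190, 0.0012,0.0063,0.0077,0,0,0,190, 0.0025,0.0125,0.0155,0,0,0,190, 0.0025,0.0125,0.0155,0,0,0,190]'
python3 -m inch '[0.0025,0.0125,0.0155,0,0,0,190, 0.0025,0.0125,0.0155,0,0,0,190, 0.0025,0.0125,0.0155,0,0,0,190, 0,0,0.02,0,0,0,190, 0,0,0.02,0,0,0,190, 0,0,0,0,0,0,190, 0,0,0,0,0,0,190]'
python3 - <<'E'
from h import *
save('scene','s5'); save('top','t5')
a=cv2.imread('pics/s5.png')[90:290,170:380]; b=cv2.imread('pics/t5.png')[120:270,200:357]
cv2.imwrite('pics/f5.png',np.hstack([cv2.resize(a,(420,400),interpolation=cv2.INTER_CUBIC),cv2.resize(b,(380,400),interpolation=cv2.INTER_CUBIC)]))
E
```

```text
time: 7.8
tool_pos: [580.6, 117.7, 202.2]
tcp_rot: [139.8, 0.3, -11.6]
ft_force: [0.3, -0.2, -0.2]
finger_gap: 22.1
time: 8.5
tool_pos: [588.3, 154.0, 288.6]
tcp_rot: [139.9, 0.2, -11.6]
ft_force: [-0.1, -1.5, -0.3]
finger_gap: 22.2
```

View pics/f5.png

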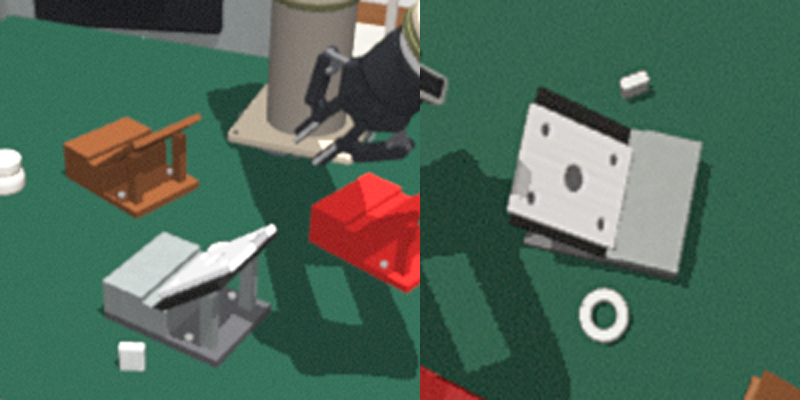

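The plate lies on the back rest with its bores showing, centre bore at about (573,177) in the right half, between equal black margins. The gripper is clear, and the ring and block look unmoved. One numeric check follows.

```bash
python3 - <<'E'
from h import *
from p import O,ex
z=np.load('pics/t5.npz'); im,d=z['im'].astype(int),z['d']; P=pts('top',d)
b=np.zeros((420,560),bool); b[150:218,230:283]=1
m=(b&(im.min(-1)>150)&(P[...,2]>58)).astype(np.uint8)
m=cv2.morphologyEx(m,cv2.MORPH_OPEN,np.ones((3,3)))
cs,_=cv2.findContours(m,cv2.RETR_EXTERNAL,cv2.CHAIN_APPROX_NONE); c=max(cs,key=cv2.contourArea); f=np.zeros_like(m); cv2.drawContours(f,[c],-1,1,-1)
q=P[f>0]; A=np.c_[q[:,:2],np.ones(len(q))]
for _ in range(3):
    co=np.linalg.lstsq(A,q[:,2],rcond=None)[0]; k=abs(A@co-q[:,2])<8; A,q=A[k],q[k]
print('slope',np.degrees(np.arctan(np.hypot(*co[:2]))),'dir',np.degrees(np.arctan2(co[1],co[0])))
w=(q-q.mean(0))[:,:2]; R=np.array([ex,[-ex[1],ex[0]]]).T
cen=(cv2.minAreaRect(q[:,:2].astype(np.float32))); print(cen); print('rest xy',(np.array(cen[0])-O)@R, (q[:,:2].mean(0)-O)@R, 'z',q[:,2].mean())
z0=np.load('pics/top0.npz'); P0=pts('top',z0['d'])
for n,(x0,x1,y0,y1) in dict(ring=(262,292,225,252),block=(280,298,143,162)).items():
    print(n,[np.median(PP[y0:y1,x0:x1][(I[y0:y1,x0:x1].min(-1)>110)],0).round(1) for PP,I in((P0,z0['im']),(P,im))])
print(r.sense()['time']); r.hand_in()
E
```

```text
slope 37.09861092842024 dir 97.51694108597326
((566.3095092773438, 51.495933532714844), (16.786052703857422, 103.53140258789062), 18.110939025878906)
rest xy [75.506123    2.14078519] [78.1171433   3.27303445] z 104.79632776540448
ring [array([440.8,  19.1,  20.5]), array([442.3,  17.2,  20.9])]
block [array([675.6, -13.5,  30.8]), array([676.3, -13.5,  33.3])]
8.6
the job is handed in; nothing more can be done
```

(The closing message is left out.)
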